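# Set the lens-grinding kit out on its rests

### The job

Set the lens-grinding kit out on its cork-topped rests: the large glass blank on the larger round rest, the small blank on the smaller round one, the ceramic chuck on the square rest and the spherometer on the long one. Each must stand upright, centred and wholly on its rest, the chuck and the spherometer lined up with the sides of theirs; set the pieces down gently rather than dropping them. Do not touch the brass-faced lap or press the red start button.

Things in the scene. Friction and masses are not known exactly. Their poses are not given: they have to be found in the camera images.
- big_blank_center (a point): Large blank: pale green-white crown glass disc, 64 mm diameter, 22 mm thick, lying flat. The point is its centre, 11 mm above its underside; z up.
- small_blank_center (a point): Small blank: pale green-white crown glass disc, 38 mm diameter, 22 mm thick, lying flat. The point is its centre, 11 mm above its underside; z up.
- chuck_center (a point): Blocking chuck of grey ceramic: a square flange 50 x 50 mm, 12 mm thick, with a round stem 30 mm in diameter and 30 mm high standing on its middle; 42 mm high in all. The point is on the stem's axis half-way up, 21 mm above the underside; x and y along the flange's sides, z up.
- spherometer_center (a point): Bar spherometer of steel: a long foot 92 x 32 mm, 14 mm high, on its middle a block housing 30 mm (along the foot) x 26 mm (across) up to 44 mm above the underside, and on that a round knurled thimble of 24 mm diameter up to 70 mm. The point is on its vertical axis half-way up, 35 mm above the underside; x along the foot, y across, z up.
- big_round_rest: Larger round rest: fixed disc, cork-topped with a dark wood edge, flat, 88 mm diameter, 10 mm high. Origin at the centre of its underside on the bench, z up; its top is 10 mm above. For the large blank.
- small_round_rest: Smaller round rest: same make, fixed, flat, 62 mm diameter, 10 mm high. Origin at the centre of its underside on the bench, z up. For the small blank.
- square_rest: Square rest: same make, fixed, flat, 74 x 74 mm, 10 mm high. Origin at the centre of its underside on the bench, x and y along its sides. For the chuck.
- long_rest: Long rest: same make, fixed, flat, 116 mm (x) x 56 mm (y), 10 mm high. Origin at the centre of its underside on the bench, x along its length. For the spherometer, either way round.
- lap: Bystander: round cast iron grinding lap with a domed brass face, 110 mm diameter, 42 mm high, fixed on the bench among the pieces. Origin at the centre of its underside. Not to be touched.
- start_button_top (a point): Bystander: red spring push button (36 mm diameter, 6 mm travel) in a black housing fixed on the bench among the pieces; it starts the spindle. The point is the middle of the button's top, 22 mm above the bench; the housing is round, 52 mm in diameter and 12 mm high. Not to be pressed.
Not all that is in view belongs to the job. What is shaped like the part that bears spherometer_center but orange or purple is not meant.

How it is judged:
By the outcome, as a careful person would: the job done as asked, in the order asked, and still so for the second after the job is handed in, with the robot touching nothing.
It also fails if it takes over 106 s, if anything falls off the work surface, if the arm or the gripper's body presses on something with over 40 N, if the wrist force passes 120 N, or if a joint passes its speed limit or range.

### The arm

A 6-joint arm with a two-finger parallel gripper is mounted at the origin on the work surface. World frame = base frame: x ahead of the robot, y to its left, z up, the work surface at z = 0. Lengths are in m, angles in rad, forces in N, time in s.
With the tool pointing down it reaches from about 0.3 to 0.875 m from the base axis. Payload 6.4 kg.
Tool frame: the origin (TCP) lies midway between the tips of the shut fingers; the grasp point (between the pads) lies 19 mm behind it; x points along the fingers, y is the direction in which the jaws open and shut, and the axes are right-handed (so a half turn about x gives the same grasp; the last joint's range is limited). The gripper opens to 85 mm and grips with 20 to 120 N. Pads are 22 mm wide; open, the fingers measure 114 mm over their backs; the gripper's body (76 mm by 85 mm) begins 54 mm behind the grasp point. The pads swing forward as they close: fully open they stand 13 mm farther back than shut.
Start: joints at [-1.534, 0.181, 1.607, -0, 1.354, -0.206], TCP at [0.138, -0.558, 0.231] pointing down, gripper open.
Joint ranges: [-2.99, 2.99], [-0.89, 2.07], [0.3, 2.58], [-1.14, 4.28], [0, 2.63], [-3.12, 3.12]. Speed limits (rad/s): [2.57, 2.57, 3.01, 3.14, 3.14, 3.14].

### API

Orientations are given as a unit quaternion [w, x, y, z].
In Python, from bench import ctrl gives the robot as it stands.
- The arm moves only by the tool step_arm, never from a script. Its argument "motion" is a list of rows, each a list of 7 numbers: the shift along the tool's x, y, z in mm, then the turn, a rotation vector about the tool's x, y, z in degrees, then the closure in counts, from 0 (fully open) to 255 (shut). In form: [[tx, ty, tz, rx, ry, rz, hand], ...]. A call has 1 to 10 rows; each row is the pose to reach, as a shift and turn from the pose commanded when the call began, along the tool's axes at that moment; what a row does not reach only later rows make up. A row lasts 1/8 s, in which the tool goes at most 62.5 mm and 10.7 degrees, less where a joint would pass 70% of its speed; a pose out of reach is approached as far as the arm can. A call with a gripper value outside its range is refused whole. The fingers move at their own pace and stop on an object; the grip force is fixed at half the most. Time passes only in rows, so rows that repeat a pose let the fingers close. It gives the time, the measured TCP pose, the force and the opening at its end, in the units of the state.
- ctrl.get_obs(): the state, without advancing time (a new reading comes with each control period).
- ctrl.camera(name): name is "side" or "top"; returns (picture, depth): 400x640x3 uint8, red, green, blue; 400x640 float32, m along the optical axis (not along the pixel's ray), 0 where there is no reading.
- ctrl.camera_info(name): a dict with "fx", "fy", "cx", "cy" (pixels), "T" (4x4, takes a point from camera to world coordinates). Camera axes: x right, y down, z forward; pixel columns grow to the right and rows downward; lengths in m; the calibration is good to about 2 mm. A picture is of the moment at which its call begins. camera_info takes no time and is no camera call.
- ctrl.hand_in(): hands the job in, once; it reports no verdict.
The state is a dict: "time_s": time; "q": joint angles; "dq": joint speeds; "joint_efforts": joint torques, N m; "eef_pos": TCP position; "eef_rot": TCP orientation; "wrist_force": force on the tool from outside, world axes, zero at the start; "torque": the same for the moment, N m; "opening": opening from 0.0 (shut) to 1.0 (fully open).
Only numpy, scipy, OpenCV 4.12 (cv2) and the standard library are available. Lean on these libraries where they do the work, as an engineer would, in place of code of your own. Each camera call takes 0.05 s, during which the arm holds its last target. There are 200 camera calls.

## Working session

There is one attempt and no reset: what is moved stays moved. The work goes in short steps, Python scripts to look and compute and a tool call to move; the robot and the scene stay as the last step left them, time stands still between calls to the robot, and variables do not carry over. Pictures are saved under pics/ and viewed, about 12 in all and at most 16, crops included, and the job is handed in when it is done.

Besides the shell and the picture viewer there is one more tool, called after "Emit:" in YAML: its name, and indented under it one key for each argument. step_arm: Moves the arm, as the interface text tells. Its arguments: {"type":"object","properties":{"motion":{"type":"array","items":{"type":"array","items":{"type":"number"}}}},"required":["motion"]}

```bash
mkdir -p pics
python3 - <<'E'
from bench import ctrl
import cv2,numpy as np
for n in("top","side"):
    p,d=ctrl.camera(n); cv2.imwrite(f"pics/{n}0.png",p[:,:,::-1]); np.savez(f"pics/{n}0.npz",p=p,d=d)
    i=ctrl.camera_info(n); print(n,i["fx"],i["fy"],i["cx"],i["cy"]); print(np.round(i["T"],3)); print((d==0).mean())
print(ctrl.get_obs())
E
```

```text
top 373.4539720152277 373.4539720152277 317.1866629286272 194.47725204942432
[[-0.02  -0.99   0.142  0.333]
 [-0.999  0.024  0.028 -0.02 ]
 [-0.031 -0.141 -0.99   0.939]
 [ 0.     0.     0.     1.   ]]
0.0040234375
side 465.7109336334648 465.7109336334648 317.43635556109973 209.40819732699282
[[ 0.977 -0.174  0.128  0.326]
 [-0.215 -0.745  0.632 -0.658]
 [-0.015 -0.644 -0.765  0.874]
 [ 0.     0.     0.     1.   ]]
0.00381640625
{'time_s': 0.1, 'q': array([-1.53430900e+00,  1.81517699e-01,  1.60792977e+00,  1.06248320e-05,
        1.35380618e+00, -2.06309753e-01]), 'dq': array([-0.00112908, -0.00197396, -0.00171346, -0.00026944,  0.00189734,
       -0.00034643]), 'joint_efforts': array([ 1.70659314e-04, -4.45874405e+01, -3.52237523e+01, -3.45690287e-04,
        4.17349322e-03, -2.60386955e-06]), 'eef_pos': array([ 0.13823642, -0.55760783,  0.23043508]), 'eef_rot': array([ 0.08504538,  0.70195596,  0.08621502, -0.70184904]), 'wrist_force': array([0.8031094 , 0.33456015, 0.7584518 ]), 'torque': array([-0.06219273, -0.03352521,  0.00252749]), 'opening': 0.9988316394864799}
```

View pics/top0.png

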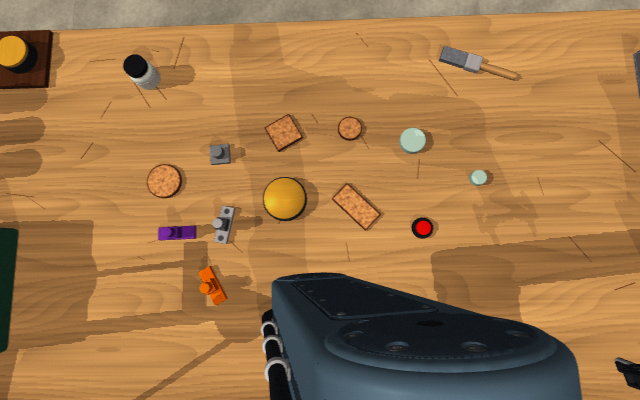

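View pics/side0.png

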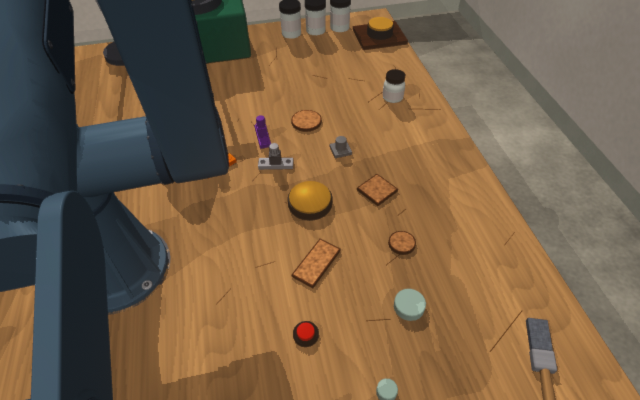

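Top view: large blank (413,140), small blank (479,177), chuck (220,154), steel spherometer (225,225), big round rest (164,181), small round rest (350,128), square rest (284,132), long rest (357,206), lap (285,199), button (423,228). Possible mistakes: purple look-alike (178,233), orange look-alike (212,286); white jar (140,70) and the brush are not part of the job. I choose the steel spherometer at (225,225).

```bash
cat > h.py <<'E'
import numpy as np,cv2
from bench import ctrl
def world(n,d):
    i=ctrl.camera_info(n); v,u=np.mgrid[0:400,0:640]
    c=np.stack([(u-i["cx"])/i["fx"]*d,(v-i["cy"])/i["fy"]*d,d],-1)
    return c@i["T"][:3,:3].T+i["T"][:3,3]
def plane(n,uv,z):
    i=ctrl.camera_info(n); uv=np.atleast_2d(uv).astype(float)
    r=np.c_[(uv[:,0]-i["cx"])/i["fx"],(uv[:,1]-i["cy"])/i["fy"],np.ones(len(uv))]@i["T"][:3,:3].T
    o=i["T"][:3,3]; return o+r*((z-o[2])/r[:,2])[:,None]
def pix(n,P):
    i=ctrl.camera_info(n); c=(np.atleast_2d(P)-i["T"][:3,3])@i["T"][:3,:3]
    return np.c_[c[:,0]/c[:,2]*i["fx"]+i["cx"],c[:,1]/c[:,2]*i["fy"]+i["cy"]]
E
python3 - <<'E'
from h import *
for n in("top","side"):
    f=np.load(f"pics/{n}0.npz"); W=world(n,f["d"]); z=W[...,2]
    m=((z>.005)&(z<.1)&(f["d"]>0)).astype(np.uint8)
    flat=(abs(z)<.004); print(n,"bench z",np.median(z[flat]),z[flat].std())
    k,l,s,c=cv2.connectedComponentsWithStats(m)
    for j in range(1,k):
        if 60<s[j,4]<6000:
            q=l==j; zz=z[q]; zt=np.percentile(zz,[50,95])
            t=q&(abs(z-np.median(zz))<.004)
            p=W[t]; r=cv2.minAreaRect((p[:,:2]*1000).astype(np.float32))
            print(np.round(c[j]),s[j,4],"z50/95",np.round(zt*1000),"mean",np.round(p[:,:2].mean(0)*1000,1),"rect",np.round(r[0],1),np.round(r[1],1),round(r[2],1))
# close crop of the choice
f=np.load("pics/top0.npz")["p"][120:320,140:320,::-1]
g=np.load("pics/side0.npz")["p"][90:240,220:420,::-1]
a=cv2.resize(f,None,fx=2.5,fy=2.5,interpolation=2); b=cv2.resize(g,(350,262))
o=np.zeros((500,800,3),np.uint8); o[:,:450]=a; o[:262,450:]=b; cv2.imwrite("pics/crop1.png",o)
E
```

```text
top bench z 6.126581423648858e-05 0.0016310937230771848
[25. 58.] 2848 z50/95 [17. 54.] mean [850.3 778.9] rect [858.3 796.9] [162.5 141.3] 0.2
[473.  63.] 981 z50/95 [17. 21.] mean [ 803.1 -402.1] rect [ 797.1 -420. ] [199.9  45.8] 67.5
[638.  62.] 90 z50/95 [ 9. 18.] mean [ 785.6 -825.5] rect [ 781.  -825.5] [72.6  5.7] 0.5
[141.  72.] 853 z50/95 [68. 82.] mean [779.  437.1] rect [781.2 442.8] [25.1 55.1] 40.6
[283. 132.] 804 z50/95 [10. 13.] mean [630.5  90. ] rect [631.4  90.4] [75.5 74.1] 29.2
[350. 128.] 442 z50/95 [10. 13.] mean [636.8 -80.8] rect [636.6 -80.3] [59.5 59.7] 85.6
[412. 140.] 535 z50/95 [22. 24.] mean [ 597.9 -237.2] rect [ 598.5 -237.1] [62.3 61. ] 86.9
[220. 154.] 385 z50/95 [13. 44.] mean [574.  251.2] rect [578.1 255.2] [49.8 50.4] 4.5
[164. 181.] 912 z50/95 [11. 13.] mean [511.1 398.1] rect [511.1 398.1] [86.8 85.7] 44.4
[478. 177.] 212 z50/95 [21. 24.] mean [ 498.6 -393.4] rect [ 498.4 -393.7] [35.6 35.3] 89.0
[285. 198.] 1532 z50/95 [35. 42.] mean [455.6  87.2] rect [458.1  87.3] [93.3 94.2] 70.7
[356. 206.] 1032 z50/95 [10. 13.] mean [433.8 -90.2] rect [4
[... 1624 characters left out ...]
43.] mean [455.6  77.6] rect [457.   85.7] [96.9 96.4] 66.6
[136. 271.] 3140 z50/95 [28. 93.] mean [ 50.1 -44.8] rect [ 60.5 -35.4] [152.2  59. ] 52.3
[402. 242.] 493 z50/95 [11. 13.] mean [636.8 -82.8] rect [636.7 -82.1] [61.4 60.8] 46.7
[316. 263.] 1160 z50/95 [11. 14.] mean [433.5 -93.1] rect [434.7 -91. ] [118.3  58.1] 43.8
[409. 304.] 799 z50/95 [22. 25.] mean [ 598.2 -239.6] rect [ 598.7 -239.1] [62.4 61.4] 73.3
[542. 354.] 1563 z50/95 [19. 22.] mean [ 807.4 -393.9] rect [ 804.9 -401.4] [161.8  41.8] 67.6
[305. 333.] 531 z50/95 [15. 25.] mean [ 376.4 -256.6] rect [ 377.9 -252.2] [49.5 50. ] 83.1
[387. 390.] 381 z50/95 [22. 25.] mean [ 499.  -396.1] rect [ 499.4 -395.6] [36.2 36.4] 74.8
```

View pics/crop1.png

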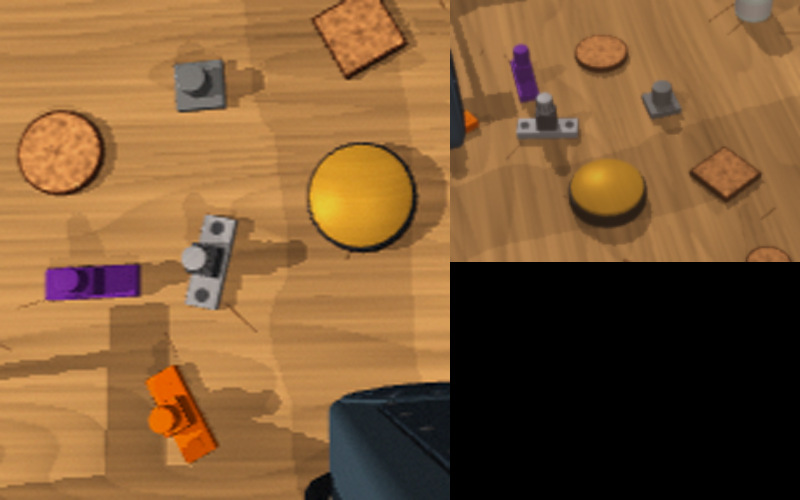

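The crop confirms it: the steel spherometer (200,260 in the crop) lies apart from purple and orange, and all measured sizes and heights match the descriptions. Next, finer yaw measurements and a move helper.

```bash
cat >> h.py <<'E'
from scipy.spatial.transform import Rotation as R
def rot(o): w,x,y,z=o["eef_rot"]; return R.from_quat([x,y,z,w])
def go(x,y,z,yaw=None):
    o=ctrl.get_obs(); r=rot(o); p=o["eef_pos"]*1000; M=r.as_matrix()
    cur=np.degrees(np.arctan2(M[1,1],M[0,1]))
    d=0 if yaw is None else (yaw-cur+90)%180-90
    a=np.radians(cur+d); ty=np.array([np.cos(a),np.sin(a),0]); tx=np.array([0,0,-1.])
    G=R.from_matrix(np.c_[tx,ty,np.cross(tx,ty)])
    print("to",x,y,z,"shift",np.round(M.T@(np.array([x,y,z])-p),1),"turn",np.round((r.inv()*G).as_rotvec(degrees=True),1),"curyaw",round(cur,1))
def st():
    o=ctrl.get_obs(); print(round(o["time_s"],2),np.round(o["eef_pos"]*1000,1),"F",np.round(o["wrist_force"],1),"open mm",round(o["opening"]*85,1),"q",np.round(o["q"],2))
E
cat > yaw.py <<'E'
from h import *
import sys
def yaw(n,p,c,h,grey,z):
    s=6;u,v=c; a=p[v-h:v+h,u-h:u+h,::-1]; a=cv2.resize(np.ascontiguousarray(a),None,fx=s,fy=s,interpolation=2)
    hsv=cv2.cvtColor(a,cv2.COLOR_BGR2HSV)
    if grey: m=(hsv[...,1]<75).astype(np.uint8)
    else: m=None
    k,l,S,C=cv2.connectedComponentsWithStats(m); j=1+np.argmax(S[1:,4]); cs,_=cv2.findContours((l==j).astype(np.uint8),0,1)
    q=cs[0][:,0,:]; P=plane(n,np.c_[(q[:,0]+.5)/s-.5+u-h,(q[:,1]+.5)/s-.5+v-h],z)[:,:2]*1000
    print(n,c,[np.round(t,1) for t in cv2.minAreaRect(P.astype(np.float32))])
    return P
E
python3 - <<'E'
from yaw import *
T=np.load("pics/top0.npz"); S=np.load("pics/side0.npz")
yaw("top",T["p"],(220,154),22,1,.012); yaw("side",S["p"],(340,150),22,1,.012)
yaw("top",T["p"],(224,224),30,1,.014); yaw("side",S["p"],(276,160),24,1,.014)
# rests: fit by moments/edges from depth mask, top and side
for n,f,b in(("top",T,((283,132,32),(356,206,36),(220,154,20))),("side",S,((377,189,28),(316,263,38),(340,150,20)))):
    W=world(n,f["d"]); 
    for u,v,h in b:
        w=W[v-h:v+h,u-h:u+h].reshape(-1,3)*1000; w=w[(w[:,2]>5)&(w[:,2]<18)]; w=w.copy()
        c=(w.max(0)+w.min(0))/2; best=[]
        # area-trimmed rectangle: percentiles of extents along rotated axes
        A=np.radians(np.arange(-45,45,.5)); 
        e=[np.prod([np.ptp(np.percentile(w[:,:2]@[np.cos(a+k),np.sin(a+k)],[2,98])) for k in(0,np.pi/2)]) for a in A]
        print(n,u,v,"trim yaw",np.degrees(A[np.argmin(e)]),len(w))
go(598.5,-238.5,120); go(598.5,-238.5,2)
E
```

```text
top (220, 154) [array([577.1, 255.4]), array([51.1, 50.3]), np.float64(5.0)]
side (340, 150) [array([576.6, 262.2]), array([51., 80.]), np.float64(2.0)]
top (224, 224) [array([397.6, 246.5]), array([47.2, 91.9]), np.float64(77.5)]
side (276, 160) [array([401.1, 263.9]), array([102.5,  92.5]), np.float64(78.3)]
top 283 132 trim yaw 27.5 809
top 356 206 trim yaw 43.0 1040
top 220 154 trim yaw 3.5 243
side 377 189 trim yaw 29.000000000000004 694
side 316 263 trim yaw 44.0 1179
side 340 150 trim yaw 3.5 186
to 598.5 -238.5 120 shift [ 110.9 -198.9 -523.4] turn [-0.  -0.   0.1] curyaw -76.1
to 598.5 -238.5 2 shift [ 228.9 -198.7 -523.4] turn [-0.  -0.   0.1] curyaw -76.1
```

Emit:
step_arm:
  motion:
    - [30,-55,-145,0,0,0,0]
    - [111,-199,-523,0,0,0,0]
    - [111,-199,-523,0,0,0,0]
    - [111,-199,-523,0,0,0,0]
    - [111,-199,-523,0,0,0,0]
    - [111,-199,-523,0,0,0,0]
    - [111,-199,-523,0,0,0,0]
    - [111,-199,-523,0,0,0,0]
    - [111,-199,-523,0,0,0,0]
    - [111,-199,-523,0,0,0,0]

```text
time_s: 1.35
eef_pos: [0.5998, -0.2356, 0.1183]
eef_rot: [-0.086, -0.701, -0.088, 0.702]
wrist_force: [-1.3, -0.2, 0.6]
opening: 1.002
```

Emit:
step_arm:
  motion:
    - [0,0,0,0,0,0,0]
    - [0,0,0,0,0,0,0]
    - [0,0,0,0,0,0,0]

```text
time_s: 1.72
eef_pos: [0.5973, -0.2406, 0.1208]
eef_rot: [0.085, 0.702, 0.085, -0.702]
wrist_force: [-0.4, -0.4, -0.4]
opening: 1.001
```

```bash
python3 -c "
from h import *
st();go(598.5,-238.5,1)"
```

```text
1.73 [ 597.3 -240.6  120.8] F [-0.4 -0.4 -0.4] open mm 85.0 q [-0.57  0.44  1.51 -0.    1.19  0.76]
to 598.5 -238.5 1 shift [119.8  -1.8  -1.6] turn [ 0. -0. -0.] curyaw -76.2
```

```bash
python3 -c "
from h import *
for k in range(4): st(); ctrl.camera('top')
st()"
```

```text
1.73 [ 597.3 -240.6  120.8] F [-0.4 -0.4 -0.4] open mm 85.0 q [-0.57  0.44  1.51 -0.    1.19  0.76]
1.77 [ 597.4 -240.5  120.8] F [-0.1 -0.6 -0.2] open mm 84.9 q [-0.57  0.44  1.51 -0.    1.19  0.76]
1.82 [ 597.6 -240.3  120.8] F [ 0.3  0.1 -0.2] open mm 85.2 q [-0.57  0.44  1.51 -0.    1.19  0.76]
1.88 [ 597.7 -240.2  120.7] F [-0.1 -0.1  0.1] open mm 84.7 q [-0.57  0.44  1.51 -0.    1.19  0.76]
1.93 [ 597.7 -239.9  120.6] F [-1.2  0.5  0.8] open mm 85.6 q [-0.57  0.44  1.51 -0.    1.19  0.76]
```

Emit:
step_arm:
  motion:
    - [60,0,0,0,0,0,0]
    - [95,0,0,0,0,0,0]
    - [110,0,0,0,0,0,0]
    - [119,0,0,0,0,0,0]
    - [119,0,0,0,0,0,0]
    - [119,0,0,0,0,0,0]
    - [119,0,0,0,0,0,0]
    - [119,0,0,0,0,0,0]

```text
time_s: 2.92
eef_pos: [0.5985, -0.2395, 0.002]
eef_rot: [0.086, 0.702, 0.085, -0.702]
wrist_force: [0.7, 0.0, -0.5]
opening: 1.0
```

Run:
```python
from h import *
st()
p,d=ctrl.camera("side"); u,v=np.round(pix("side",[.5985,-.2385,.02])[0]).astype(int)
cv2.imwrite("pics/g1.png",cv2.resize(np.ascontiguousarray(p[max(v-70,0):v+50,u-80:u+80,::-1]),None,fx=4,fy=4))
st()
```

```text
2.92 [ 598.5 -239.5    2. ] F [ 0.7  0.  -0.5] open mm 85.0 q [-0.56  0.61  1.54 -0.    0.99  0.76]
2.98 [ 598.3 -239.4    1.8] F [0.2 0.4 0.7] open mm 85.2 q [-0.56  0.61  1.54  0.    0.99  0.76]
```

View pics/g1.png

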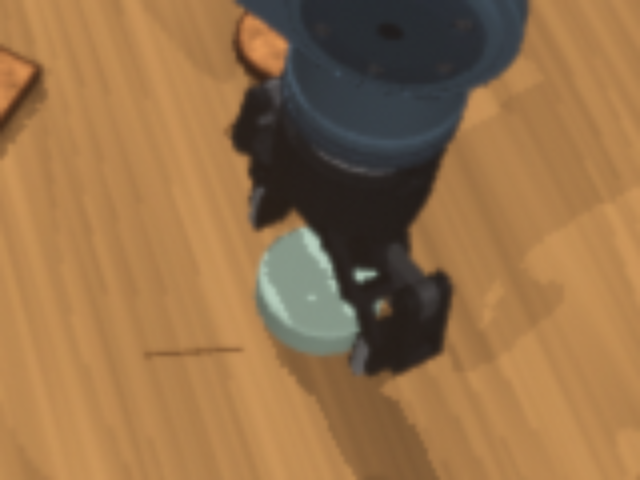

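The fingers straddle the large blank (at 320,290 in the crop). Closing.

Emit:
step_arm:
  motion:
    - [2,0,0,0,0,0,40]
    - [2,0,0,0,0,0,90]
    - [2,0,0,0,0,0,140]
    - [2,0,0,0,0,0,255]
    - [2,0,0,0,0,0,255]
    - [2,0,0,0,0,0,255]
    - [2,0,0,0,0,0,255]

```text
time_s: 3.85
eef_pos: [0.5984, -0.2395, -0.0002]
eef_rot: [0.086, 0.702, 0.085, -0.702]
wrist_force: [-0.5, -0.8, 5.2]
opening: 0.723
```

Emit:
step_arm:
  motion:
    - [-10,0,0,0,0,0,255]
    - [-30,0,0,0,0,0,255]
    - [-60,0,0,0,0,0,255]
    - [-100,0,0,0,0,0,255]
    - [-100,0,0,0,0,0,255]
    - [-100,0,0,0,0,0,255]

```text
time_s: 4.6
eef_pos: [0.5978, -0.239, 0.0994]
eef_rot: [-0.086, -0.702, -0.086, 0.702]
wrist_force: [0.1, -0.0, -2.4]
opening: 0.72
```

```bash
sed -i 's/def go(x,y,z,yaw=None):/def go(x,y,z,yaw=None,c=None):/; s/p=o\["eef_pos"\]\*1000; M/p=o["eef_pos"]*1000 if c is None else np.array(c); M/' h.py
python3 - <<'E'
from h import *
st()
C=(598.5,-238.5,99)
go(511,397,60,c=C); go(511,397,11,c=C)
p,d=ctrl.camera("side");q,e=ctrl.camera("top"); np.savez("pics/s2.npz",p=p,d=d,q=q,e=e)
u,v=np.round(pix("side",[.5985,-.2385,.11])[0]).astype(int)
cv2.imwrite("pics/g2.png",cv2.resize(np.ascontiguousarray(p[max(v-70,0):v+60,u-80:u+80,::-1]),None,fx=4,fy=4))
st()
E
```

```text
4.6 [ 597.8 -239.    99.4] F [ 0.1 -0.  -2.4] open mm 61.2 q [-0.56  0.47  1.52 -0.    1.15  0.76]
to 511 397 60 shift [  39.1 -637.9  -67.9] turn [0. 0. 0.] curyaw -76.1
to 511 397 11 shift [  88.1 -637.9  -67.9] turn [0. 0. 0.] curyaw -76.1
4.7 [ 597.  -238.6   97.9] F [-0.2  0.9 -1.9] open mm 61.7 q [-0.56  0.47  1.52  0.    1.15  0.76]
```

View pics/g2.png

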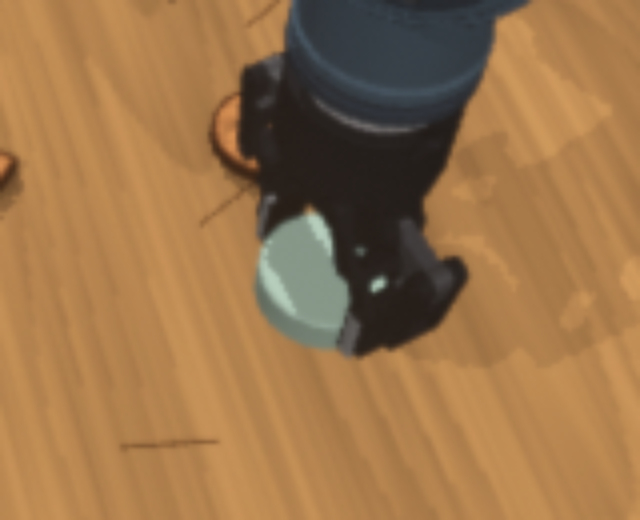

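Blank is held level. Carrying it over.

Emit:
step_arm:
  motion:
    - [0,-40,-4,0,0,0,255]
    - [0,-100,-10,0,0,0,255]
    - [0,-638,-68,0,0,0,255]
    - [0,-638,-68,0,0,0,255]
    - [0,-638,-68,0,0,0,255]
    - [0,-638,-68,0,0,0,255]
    - [0,-638,-68,0,0,0,255]
    - [0,-638,-68,0,0,0,255]
    - [0,-638,-68,0,0,0,255]
    - [0,-638,-68,0,0,0,255]

```text
time_s: 5.95
eef_pos: [0.5148, 0.3572, 0.0978]
eef_rot: [-0.086, -0.701, -0.085, 0.703]
wrist_force: [0.7, -0.7, -2.6]
opening: 0.723
```

```bash
python3 -c "
from h import *
st()"
```

```text
5.95 [514.8 357.2  97.8] F [ 0.7 -0.7 -2.6] open mm 61.5 q [ 0.42  0.44  1.57 -0.    1.14  1.75]
```

Emit:
step_arm:
  motion:
    - [0,-41,-4.4,0,0,0,255]
    - [30,-41,-4.4,0,0,0,255]
    - [60,-41,-4.4,0,0,0,255]
    - [75,-41,-4.4,0,0,0,255]
    - [82,-41,-4.4,0,0,0,255]
    - [82,-41,-4.4,0,0,0,255]
    - [82,-41,-4.4,0,0,0,255]
    - [82,-41,-4.4,0,0,0,255]
    - [82,-41,-4.4,0,0,0,255]

```text
time_s: 7.08
eef_pos: [0.511, 0.3967, 0.018]
eef_rot: [0.085, 0.702, 0.086, -0.702]
wrist_force: [0.5, -0.6, -1.2]
opening: 0.721
```

Run:
```python
from h import *
st()
p,d=ctrl.camera("side");q,e=ctrl.camera("top"); np.savez("pics/s3.npz",p=p,d=d,q=q,e=e)
o=[]
for n,im in(("side",p),("top",q)):
    u,v=np.round(pix(n,[.511,.397,.03])[0]).astype(int); v=max(v,50);u=max(u,60)
    o.append(cv2.resize(np.ascontiguousarray(im[v-50:v+50,u-60:u+60,::-1]),None,fx=3.3,fy=3.3))
cv2.imwrite("pics/g3.png",np.hstack(o)); st()
```

```text
7.08 [511.  396.7  18. ] F [ 0.5 -0.6 -1.2] open mm 61.3 q [0.48 0.58 1.54 0.   1.02 1.8 ]
7.17 [510.8 396.6  17.6] F [ 0.2  0.1 -1.2] open mm 61.2 q [0.48 0.59 1.54 0.   1.02 1.8 ]
```

View pics/g3.png

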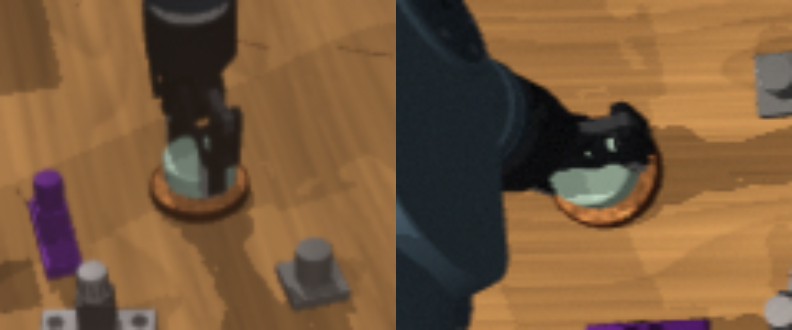

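The blank hovers over the big rest, roughly centred. Lowering slowly.

Emit:
step_arm:
  motion:
    - [3,0,0,0,0,0,255]
    - [5,0,0,0,0,0,255]
    - [6.5,0,0,0,0,0,255]
    - [7.5,0,0,0,0,0,255]
    - [7.5,0,0,0,0,0,255]
    - [7.5,0,0,0,0,0,255]
    - [7.5,0,0,0,0,0,255]

```text
time_s: 8.05
eef_pos: [0.5107, 0.3966, 0.0099]
eef_rot: [0.086, 0.702, 0.086, -0.702]
wrist_force: [-0.4, 0.8, -0.5]
opening: 0.723
```

Emit:
step_arm:
  motion:
    - [0.5,0,0,0,0,0,255]
    - [0.8,0,0,0,0,0,255]
    - [0.8,0,0,0,0,0,255]

```text
time_s: 8.43
eef_pos: [0.5108, 0.3966, 0.0098]
eef_rot: [0.086, 0.702, 0.086, -0.702]
wrist_force: [-2.0, -2.1, 5.8]
opening: 0.726
```

Emit:
step_arm:
  motion:
    - [0,0,0,0,0,0,60]
    - [0,0,0,0,0,0,30]
    - [0,0,0,0,0,0,0]
    - [0,0,0,0,0,0,0]
    - [-15,0,0,0,0,0,0]
    - [-50,0,0,0,0,0,0]
    - [-111,0,0,0,0,0,0]
    - [-111,0,0,0,0,0,0]

```text
time_s: 9.43
eef_pos: [0.5148, 0.3988, 0.1279]
eef_rot: [0.084, 0.706, 0.087, -0.698]
wrist_force: [-0.1, 0.6, -0.4]
opening: 1.0
```

Run:
```python
from h import *
st(); go(498.9,-394.7,120,c=(511,397,120))
```

```text
9.43 [514.8 398.8 127.9] F [-0.1  0.6 -0.4] open mm 85.0 q [0.48 0.44 1.5  0.   1.19 1.8 ]
to 498.9 -394.7 120 shift [ -4.8 765.5 202.2] turn [-0.  -0.7  0.2] curyaw -76.1
```

Emit:
step_arm:
  motion:
    - [0,40,10.5,0,0,0,0]
    - [0,97,25.5,0,0,0,0]
    - [0,156,41,0,0,0,0]
    - [0,215,57,0,0,0,0]
    - [0,274,72.5,0,0,0,0]
    - [0,333,88,0,0,0,0]
    - [0,392,103.5,0,0,0,0]
    - [0,451,119,0,0,0,0]
    - [0,510,134.5,0,0,0,0]
    - [0,560,148,0,0,0,0]

```text
time_s: 10.68
eef_pos: [0.5013, -0.185, 0.1203]
eef_rot: [0.085, 0.702, 0.085, -0.702]
wrist_force: [-0.5, -0.6, -0.5]
opening: 1.005
```

Emit:
step_arm:
  motion:
    - [0,60,15.5,0,0,0,0]
    - [0,120,31.5,0,0,0,0]
    - [0,170,45,0,0,0,0]
    - [0,205.6,54,0,0,0,0]
    - [30,205.6,54,0,0,0,0]
    - [70,205.6,54,0,0,0,50]
    - [90,205.6,54,0,0,0,80]
    - [90,205.6,54,0,0,0,80]
    - [90,205.6,54,0,0,0,80]
    - [90,205.6,54,0,0,0,80]

```text
time_s: 11.92
eef_pos: [0.4997, -0.3961, 0.0319]
eef_rot: [0.087, 0.703, 0.085, -0.701]
wrist_force: [-0.4, -0.1, 0.9]
opening: 0.687
```

Run:
```python
from h import *
st()
q,e=ctrl.camera("top"); p,d=ctrl.camera("side"); st()
# placed big blank, top view + side
for n,im,dd in(("top",q,e),("side",p,d)):
    W=world(n,dd)*1000; m=(abs(W[...,0]-511)<50)&(abs(W[...,1]-397)<50)
    for a,b in((6,18),(27,38)):
        w=W[m&(W[...,2]>a)&(W[...,2]<b)]; 
        r=cv2.minEnclosingCircle(w[:,:2].astype(np.float32)); print(n,a,b,len(w),"circ",np.round(r[0],1),round(r[1],1),"mean",w.mean(0).round(1), "rect",np.round(cv2.minAreaRect(w[:,:2].astype(np.float32))[0],1))
```

```text
11.93 [ 499.7 -396.1   31.9] F [-0.4 -0.1  0.9] open mm 58.4 q [-0.86  0.55  1.56 -0.    1.03  0.47]
12.03 [ 499.3 -395.8   31.4] F [ 0.6 -0.3 -0.3] open mm 58.5 q [-0.86  0.55  1.56 -0.    1.03  0.47]
top 6 18 358 circ [511.4 399.8] 45.1 mean [505.6 389.8  10.7] rect [511.8 397.9]
top 27 38 499 circ [512.1 396.2] 32.3 mean [511.5 395.5  32.2] rect [511.7 395.9]
side 6 18 32 circ [548.2 390.2] 23.8 mean [547.5 389.2  10.5] rect [548.7 390. ]
side 27 38 51 circ [528.1 398.3] 25.0 mean [533.7 398.2  31.8] rect [534.8 399.5]
```

Large blank at (511.8, 396.0) at height 32 mm, against the rest at (511.1, 398): centred within 2 mm. Now the small blank.

Emit:
step_arm:
  motion:
    - [15,0,0,0,0,0,80]
    - [25,0,0,0,0,0,80]
    - [29,0,0,0,0,0,80]
    - [29,0,0,0,0,0,80]
    - [29,0,0,0,0,0,80]
    - [29,0,0,0,0,0,120]
    - [29,0,0,0,0,0,180]
    - [29,0,0,0,0,0,255]
    - [29,0,0,0,0,0,255]
    - [29,0,0,0,0,0,255]

```text
time_s: 13.28
eef_pos: [0.4991, -0.3957, 0.0018]
eef_rot: [0.086, 0.702, 0.085, -0.702]
wrist_force: [0.0, 0.1, 5.2]
opening: 0.422
```

Emit:
step_arm:
  motion:
    - [0,0,0,0,0,0,255]
    - [-10,0,0,0,0,0,255]
    - [-30,0,0,0,0,0,255]
    - [-60,0,0,0,0,0,255]
    - [-99,0,0,0,0,0,255]
    - [-99,0,0,0,0,0,255]

```text
time_s: 14.02
eef_pos: [0.5008, -0.3975, 0.1054]
eef_rot: [0.088, 0.704, 0.083, -0.7]
wrist_force: [0.1, 1.0, -1.2]
opening: 0.422
```

Run:
```python
from h import *
st()
y=np.array([.2402,-.9707]);z=np.array([-.9707,-.2402]); d=np.array([636.7-498.9,-81.2+394.7]); print(d@y,d@z)
```

```text
14.03 [ 500.8 -397.5  105.4] F [ 0.1  1.  -1.2] open mm 35.9 q [-0.86  0.45  1.54  0.    1.15  0.47]
-271.21488999999997 -209.06516000000005
```

Emit:
step_arm:
  motion:
    - [0,-35,-27,0,0,0,255]
    - [0,-80,-62,0,0,0,255]
    - [0,-128,-99,0,0,0,255]
    - [0,-176,-136,0,0,0,255]
    - [0,-220,-170,0,0,0,255]
    - [0,-250,-193,0,0,0,255]
    - [0,-271.2,-209.1,0,0,0,255]
    - [30,-271.2,-209.1,0,0,0,255]
    - [60,-271.2,-209.1,0,0,0,255]
    - [70,-271.2,-209.1,0,0,0,255]

```text
time_s: 15.28
eef_pos: [0.6343, -0.0809, 0.0274]
eef_rot: [-0.085, -0.7, -0.086, 0.703]
wrist_force: [0.9, 0.1, -0.4]
opening: 0.421
```

Emit:
step_arm:
  motion:
    - [5,0,0,0,0,0,255]
    - [10,0,0,0,0,0,255]
    - [14,0,0,0,0,0,255]
    - [16,0,0,0,0,0,255]
    - [17.5,0,0,0,0,0,255]
    - [18.5,0,0,0,0,0,255]
    - [18.5,0,0,0,0,0,255]
    - [18.5,0,0,0,0,0,255]

```text
time_s: 16.27
eef_pos: [0.6366, -0.0817, 0.0118]
eef_rot: [0.086, 0.702, 0.086, -0.702]
wrist_force: [-1.8, 0.1, 1.9]
opening: 0.423
```

```bash
python3 -c "
from h import *
st();ctrl.camera('top');st()"
```

```text
16.27 [636.6 -81.7  11.8] F [-1.8  0.1  1.9] open mm 36.0 q [-0.31  0.59  1.55 -0.    1.    1.02]
16.32 [636.6 -81.7  11.8] F [-2.   0.   3.4] open mm 35.7 q [-0.31  0.59  1.55 -0.    1.    1.02]
```

Emit:
step_arm:
  motion:
    - [0,0,0,0,0,0,120]
    - [0,0,0,0,0,0,90]
    - [0,0,0,0,0,0,60]
    - [0,0,0,0,0,0,60]
    - [-15,0,0,0,0,0,60]
    - [-50,0,0,0,0,0,60]
    - [-108.5,0,0,0,0,0,60]
    - [-108.5,-40,-2.7,0,0,0,60]
    - [-108.5,-100,-6.8,0,0,0,60]
    - [-108.5,-160,-10.8,0,0,0,60]

```text
time_s: 17.58
eef_pos: [0.6086, 0.0774, 0.1217]
eef_rot: [0.085, 0.703, 0.085, -0.701]
wrist_force: [0.4, -0.0, -0.5]
opening: 0.765
```

Emit:
step_arm:
  motion:
    - [0,-60,-4,0,0,0,60]
    - [0,-110,-7.4,0,0,0,60]
    - [0,-150,-10.2,0,0,0,60]
    - [0,-179.9,-12.2,0,0,0,60]
    - [30,-179.9,-12.2,0,0,0,60]
    - [50,-179.9,-12.2,0,0,0,60]
    - [60,-179.9,-12.2,0,0,0,60]
    - [60,-179.9,-12.2,0,0,0,60]
    - [60,-179.9,-12.2,0,0,0,60]
    - [60,-179.9,-12.2,0,0,0,60]

```text
time_s: 18.82
eef_pos: [0.5778, 0.2537, 0.061]
eef_rot: [0.085, 0.702, 0.086, -0.701]
wrist_force: [-0.1, -0.0, -0.8]
opening: 0.762
```

Run:
```python
from h import *
st()
q,e=ctrl.camera("top"); p,d=ctrl.camera("side")
for n,dd in(("top",e),("side",d)):
    W=world(n,dd)*1000; m=(abs(W[...,0]-637)<40)&(abs(W[...,1]+81)<40)
    for a,b in((6,17),(27,38)):
        w=W[m&(W[...,2]>a)&(W[...,2]<b)]
        if len(w)<9: continue
        r=cv2.minEnclosingCircle(w[:,:2].astype(np.float32)); print(n,a,b,len(w),"circ",np.round(r[0],1),round(r[1],1),"z",w[:,2].mean().round(1))
o=[]
for n,im in(("side",p),("top",q)):
    u,v=np.round(pix(n,[.577,.25,.03])[0]).astype(int); 
    o.append(cv2.resize(np.ascontiguousarray(im[v-50:v+50,u-60:u+60,::-1]),None,fx=3.3,fy=3.3))
cv2.imwrite("pics/g4.png",np.hstack(o)); st()
```

```text
18.82 [577.8 253.7  61. ] F [-0.1 -0.  -0.8] open mm 64.8 q [0.23 0.49 1.57 0.   1.07 1.55]
top 6 17 250 circ [637.  -81.4] 31.4 z 10.3
top 27 38 169 circ [636.7 -81.4] 18.6 z 31.7
side 6 17 265 circ [636.8 -81.6] 31.6 z 11.0
side 27 38 191 circ [636.8 -83. ] 19.0 z 32.2
18.93 [577.5 253.8  60.7] F [0.4 0.  0.2] open mm 64.8 q [0.23 0.49 1.57 0.   1.07 1.55]
```

View pics/g4.png

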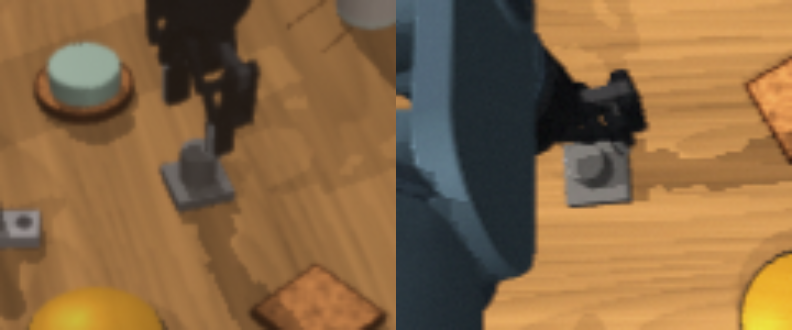

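Small blank: centred on its rest within 1.5 mm (both views). Side view shows the large blank on its rest (85,80), and the fingers around the chuck stem (195,150). Yaw refinement by line fits follows.

Run:
```python
from yaw import *
def sides(P,c,yaw0,hx,hy,tag):
    a=np.radians(yaw0); A=np.array([[np.cos(a),np.sin(a)],[-np.sin(a),np.cos(a)]]); L=(P-c)@A.T; out=[]
    for ax,h in((0,hx),(1,hy)):
        for s in(-1,1):
            o=1-ax; ho=(hy if ax==0 else hx)
            q=L[(abs(L[:,ax]-s*h)<4)&(abs(L[:,o])<ho*.8)]
            if len(q)<10: continue
            vx,vy,x0,y0=cv2.fitLine(q.astype(np.float32),cv2.DIST_HUBER,0,.01,.01).ravel()
            t=np.degrees(np.arctan2(vy,vx)); t=(t-(90 if ax==0 else 0)+90)%180-90
            out.append((len(q),round(float(t+yaw0),1),round(float((x0,y0)[ax]),1)))
    print(tag,out,"mean",np.mean([x[1] for x in out]).round(2))
for n,k in(("top",0),("side",1)):
    f=np.load(f"pics/{n}0.npz"); p=f["p"]
    C=((220,154),(340,150))[k]; sides(yaw(n,p,C,22,1,.012),np.array([577.3,254.8]),3.5,25,25,"chuck")
    W=world(n,f["d"])
    for name,c,y0,hx,hy in(("square",(631.4,90.1),29,37,37),("long",(434.7,-90.5),44,58,28)):
        # colour mask: rest (dark edge+cork) vs. bench via depth upsampled
        z=W[...,2].astype(np.float32); u,v=np.round(pix(n,[c[0]/1e3,c[1]/1e3,.01])[0]).astype(int); h=42
        s=6; zz=cv2.resize(cv2.GaussianBlur(z[v-h:v+h,u-h:u+h],(3,3),0),None,fx=s,fy=s,interpolation=1)
        m=((zz>.005)&(zz<.02)).astype(np.uint8); K,l,S,_=cv2.connectedComponentsWithStats(m); j=l[h*s,h*s]
        q=cv2.findContours((l==j).astype(np.uint8),0,1)[0][0][:,0,:]
        P=plane(n,np.c_[(q[:,0]+.5)/s-.5+u-h,(q[:,1]+.5)/s-.5+v-h],.010)[:,:2]*1000
        sides(P,np.array(c),y0,hx,hy,n+name)
```

```text
top (220, 154) [array([577.1, 255.4]), array([51.1, 50.3]), np.float64(5.0)]
chuck [(93, 4.3, -25.0), (92, 4.3, 24.8), (90, 5.3, -24.1), (90, 4.6, 25.1)] mean 4.62
topsquare [(118, 29.8, -37.9), (128, 28.0, 37.2), (118, 29.5, -36.8), (114, 29.6, 37.2)] mean 29.22
toplong [(83, 46.0, -57.7), (94, 44.3, 58.2), (190, 45.0, -27.4), (176, 45.0, 28.7)] mean 45.08
side (340, 150) [array([576.6, 262.2]), array([51., 80.]), np.float64(2.0)]
chuck [(58, 2.9, -25.2), (57, 5.2, 23.9), (34, 10.5, 23.9)] mean 6.2
sidesquare [(99, 29.6, -39.9), (104, 28.7, 37.5), (99, 28.9, -39.0), (99, 29.7, 37.6)] mean 29.22
sidelong [(102, 44.5, -60.1), (100, 45.2, 58.5), (182, 45.0, -29.5), (196, 45.2, 28.4)] mean 44.97
```

Emit:
step_arm:
  motion:
    - [25,0,0,0,0,0,60]
    - [38,0,0,0,0,0,60]
    - [44,0,0,0,0,0,60]
    - [44,0,0,0,0,0,80]
    - [44,0,0,0,0,0,110]
    - [44,0,0,0,0,0,140]
    - [44,0,0,0,0,0,170]
    - [44,0,0,0,0,0,255]
    - [44,0,0,0,0,0,255]
    - [44,0,0,0,0,0,255]

```text
time_s: 20.18
eef_pos: [0.5775, 0.254, 0.0169]
eef_rot: [0.086, 0.702, 0.086, -0.701]
wrist_force: [-0.9, 0.3, 5.5]
opening: 0.328
```

Emit:
step_arm:
  motion:
    - [0,0,0,0,0,0,255]
    - [-10,0,0,0,0,0,255]
    - [-30,0,0,0,0,0,255]
    - [-60,0,0,0,0,0,255]
    - [-84,0,0,0,0,0,255]
    - [-84,0,0,0,0,0,255]

```text
time_s: 20.92
eef_pos: [0.5791, 0.2543, 0.1035]
eef_rot: [0.085, 0.704, 0.086, -0.7]
wrist_force: [0.2, -0.0, -2.7]
opening: 0.329
```

Run:
```python
from h import *
st()
y=np.array([.2402,-.9707]);z=np.array([-.9707,-.2402]); d=np.array([631.4-577.4,90.1-254.5]); print(d@y,d@z)
```

```text
20.93 [579.1 254.3 103.5] F [ 0.2 -0.  -2.7] open mm 28.0 q [ 0.23  0.44  1.56 -0.    1.14  1.55]
172.55388000000002 -12.92892
```

Emit:
step_arm:
  motion:
    - [0,30,-2.2,-5,0,0,255]
    - [0,70,-5.2,-12,0,0,255]
    - [0,110,-8.2,-18,0,0,255]
    - [0,145,-10.9,-22,0,0,255]
    - [0,172.4,-12.9,-24.7,0,0,255]
    - [30,172.4,-12.9,-24.7,0,0,255]
    - [50,172.4,-12.9,-24.7,0,0,255]
    - [60,172.4,-12.9,-24.7,0,0,255]
    - [60,172.4,-12.9,-24.7,0,0,255]
    - [60,172.4,-12.9,-24.7,0,0,255]

```text
time_s: 22.18
eef_pos: [0.6316, 0.0899, 0.0408]
eef_rot: [0.234, 0.668, 0.234, -0.667]
wrist_force: [0.7, -0.6, -1.3]
opening: 0.327
```

Run:
```python
from h import *
st()
q,e=ctrl.camera("top"); p,d=ctrl.camera("side"); np.savez("pics/s5.npz",p=p,d=d,q=q,e=e)
o=[]
for n,im in(("side",p),("top",q)):
    u,v=np.round(pix(n,[.631,.09,.03])[0]).astype(int); 
    o.append(cv2.resize(np.ascontiguousarray(im[v-40:v+40,u-50:u+50,::-1]),None,fx=4,fy=4))
cv2.imwrite("pics/g5.png",np.hstack(o)); st()
```

```text
22.18 [631.6  89.9  40.8] F [ 0.7 -0.6 -1.3] open mm 27.8 q [-0.04  0.53  1.56 -0.    1.05  0.85]
22.27 [631.8  89.8  41.1] F [-0.5 -0.9 -1.3] open mm 27.9 q [-0.04  0.53  1.56  0.    1.05  0.85]
```

View pics/g5.png

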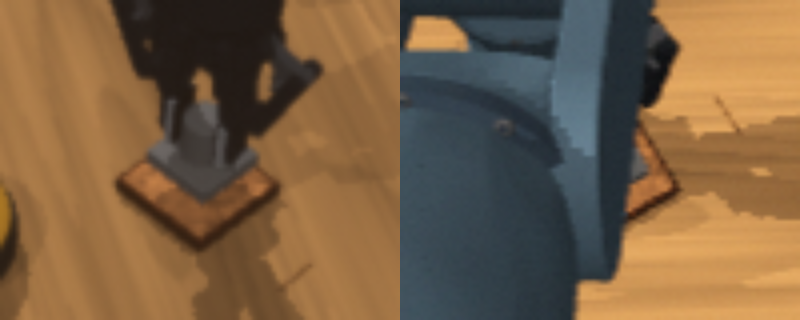

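The chuck hangs over the square rest, with edges visibly parallel (side view: chuck corner 205,195, rest corner 200,245). Lowering.

Emit:
step_arm:
  motion:
    - [5,0,0,0,0,0,255]
    - [9,0,0,0,0,0,255]
    - [11.5,0,0,0,0,0,255]
    - [13,0,0,0,0,0,255]
    - [13.8,0,0,0,0,0,255]
    - [14.3,0,0,0,0,0,255]
    - [14.3,0,0,0,0,0,255]
    - [14.3,0,0,0,0,0,255]

```text
time_s: 23.28
eef_pos: [0.6313, 0.0895, 0.0269]
eef_rot: [0.234, 0.667, 0.234, -0.667]
wrist_force: [-3.7, -0.5, 7.7]
opening: 0.33
```

```bash
python3 -c "
from h import *
for k in range(3): st();ctrl.camera('side')"
```

```text
23.27 [631.3  89.5  26.9] F [-3.7 -0.5  7.7] open mm 28.1 q [-0.04  0.56  1.56 -0.    1.02  0.85]
23.32 [631.3  89.5  26.9] F [-4.   0.4  6.7] open mm 28.1 q [-0.04  0.56  1.56 -0.    1.02  0.85]
23.38 [631.3  89.6  26.9] F [-4.5 -0.2  6.6] open mm 28.2 q [-0.04  0.56  1.56 -0.    1.02  0.85]
```

Emit:
step_arm:
  motion:
    - [0,0,0,0,0,0,150]
    - [0,0,0,0,0,0,120]
    - [0,0,0,0,0,0,90]
    - [0,0,0,0,0,0,60]
    - [-15,0,0,0,0,0,60]
    - [-50,0,0,0,0,0,60]
    - [-110,0,0,0,0,0,60]
    - [-114.3,0,0,0,0,0,60]
    - [-114.3,0,0,0,0,0,60]

```text
time_s: 24.55
eef_pos: [0.6315, 0.0896, 0.1414]
eef_rot: [0.234, 0.668, 0.234, -0.667]
wrist_force: [-1.3, 0.8, -0.7]
opening: 0.763
```

Emit:
step_arm:
  motion:
    - [0,-40,13.7,8,0,0,60]
    - [0,-90,30.9,17,0,0,60]
    - [0,-140,48,26,0,0,60]
    - [0,-190,65.2,35,0,0,60]
    - [0,-230,78.9,43,0,0,60]
    - [0,-263.4,90.4,50.6,0,0,60]
    - [15,-263.4,90.4,50.6,0,0,60]
    - [20,-263.4,90.4,50.6,0,0,60]
    - [20,-263.4,90.4,50.6,0,0,60]
    - [20,-263.4,90.4,50.6,0,0,60]

```text
time_s: 25.8
eef_pos: [0.3967, 0.2385, 0.1199]
eef_rot: [0.074, -0.703, 0.074, 0.703]
wrist_force: [0.2, 0.6, -0.6]
opening: 0.76
```

Run:
```python
from h import *
st(); go(396.4,239.5,120,78)
q,e=ctrl.camera("top"); p,d=ctrl.camera("side"); np.savez("pics/s6.npz",p=p,d=d,q=q,e=e)
for n,dd in(("top",e),("side",d)):
    W=world(n,dd)*1000; m=(abs(W[...,0]-631)<60)&(abs(W[...,1]-90)<60)
    for a,b in((6,17),(18.5,27),(45,60)):
        w=W[m&(W[...,2]>a)&(W[...,2]<b)]
        if len(w)<9: continue
        r=cv2.minAreaRect(w[:,:2].astype(np.float32)); print(n,a,b,len(w),*[np.round(t,1) for t in r])
o=[]
for n,im,c in(("side",p,[.631,.09,.03]),("top",q,[.631,.09,.03]),("side",p,[.396,.24,.06]),("top",q,[.396,.24,.06])):
    u,v=np.round(pix(n,c)[0]).astype(int); 
    o.append(cv2.resize(np.ascontiguousarray(im[v-37:v+37,u-50:u+50,::-1]),None,fx=4,fy=4))
cv2.imwrite("pics/g6.png",np.vstack([np.hstack(o[:2]),np.hstack(o[2:])])); st()
```

```text
25.8 [396.7 238.5 119.9] F [ 0.2  0.6 -0.6] open mm 64.6 q [ 0.28  0.07  1.98 -0.    1.09  2.06]
to 396.4 239.5 120 shift [-0.1 -1.   0.5] turn [-0.  0. -0.] curyaw -102.0
top 6 17 416 [631.4  90.5] [75.8 73.9] 29.2
top 18.5 27 225 [631.7  90.6] [50.4 49.7] 29.5
top 45 60 114 [631.4  90.2] [28.2 27.7] 1.8
side 6 17 329 [631.  90.] [77.7 76.2] 31.6
side 18.5 27 199 [631.5  89. ] [52.  50.8] 29.9
side 45 60 103 [631.2  90.1] [30.6 26.9] 72.0
25.9 [396.6 238.6 120.2] F [-0.3  0.3 -0.2] open mm 65.0 q [ 0.28  0.07  1.98 -0.    1.09  2.07]
```

View pics/g6.png

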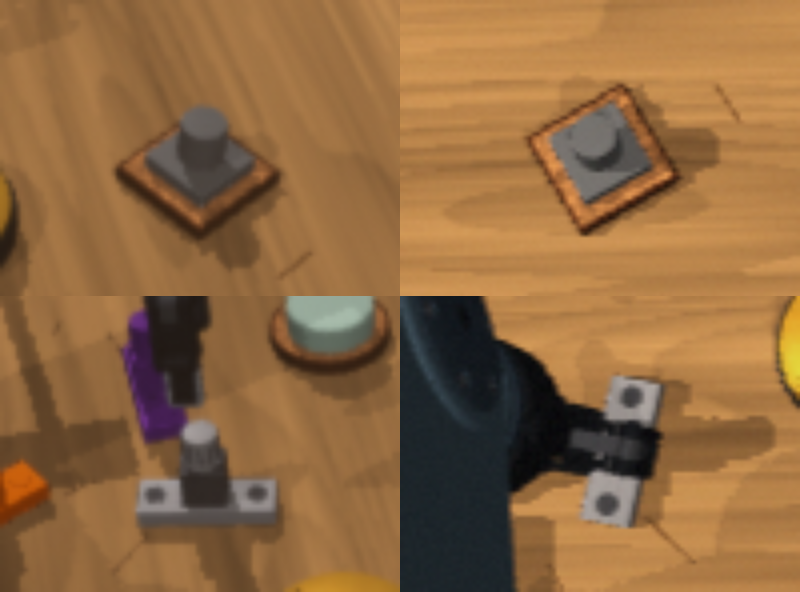

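Chuck is on the square rest: 29.5° against 29.2°, centred within 1 mm. The gripper is above the steel spherometer; a quick check of its centre next.

Run:
```python
from h import *
f=np.load("pics/s6.npz"); g=np.load("pics/top0.npz")
for n,dd in(("side",f["d"]),("top",g["d"])):
    W=world(n,dd)*1000; m=(abs(W[...,0]-396)<60)&(abs(W[...,1]-240)<50)
    for a,b in((9,19),(62,75)):
        w=W[m&(W[...,2]>a)&(W[...,2]<b)]; w=w[abs((w[:,:2]-[396.4,239.5])@[np.cos(np.radians(78)),np.sin(np.radians(78))])<21]
        r=cv2.minAreaRect(w[:,:2].astype(np.float32)); print(n,a,len(w),*[np.round(t,1) for t in r],w.mean(0).round(1))
```

```text
side 9 252 [395.1 238.3] [35.9 90.3] 79.4 [394.8 234.9  14.2]
side 62 67 [396.2 237.9] [22.1 23.4] 9.8 [395.8 236.7  68.9]
top 9 343 [396.2 239.9] [32.1 91.6] 78.1 [394.8 238.6  14.3]
top 62 90 [396.2 239.5] [22.9 22.6] 7.7 [396.1 238.9  69.8]
```

Emit:
step_arm:
  motion:
    - [40,0,0,0,0,0,60]
    - [75,0,0,0,0,0,60]
    - [95,0,0,0,0,0,60]
    - [102,0,0,0,0,0,60]
    - [102,0,0,0,0,0,90]
    - [102,0,0,0,0,0,120]
    - [102,0,0,0,0,0,150]
    - [102,0,0,0,0,0,255]
    - [102,0,0,0,0,0,255]
    - [102,0,0,0,0,0,255]

```text
time_s: 27.15
eef_pos: [0.3968, 0.2393, 0.019]
eef_rot: [-0.074, 0.704, -0.074, -0.703]
wrist_force: [-0.6, 0.6, 6.7]
opening: 0.29
```

Emit:
step_arm:
  motion:
    - [0,0,0,0,0,0,255]
    - [0,0,0,0,0,0,255]
    - [-5,0,0,0,0,0,255]
    - [-20,0,0,0,0,0,255]
    - [-45,0,0,0,0,0,255]
    - [-82,0,0,0,0,0,255]
    - [-112,0,0,0,0,0,255]
    - [-112,0,0,0,0,0,255]
    - [-112,0,0,0,0,0,255]

```text
time_s: 28.28
eef_pos: [0.3952, 0.2387, 0.1292]
eef_rot: [0.074, -0.703, 0.074, 0.704]
wrist_force: [-0.0, 0.1, -4.0]
opening: 0.295
```

Run:
```python
from h import *
st(); go(434.7,-90.5,130,-45,c=(396.4,239.5,130))
q,e=ctrl.camera("top"); p,d=ctrl.camera("side"); np.savez("pics/s7.npz",p=p,d=d,q=q,e=e)
u,v=np.round(pix("side",[.396,.24,.14])[0]).astype(int); v=max(v,50)
cv2.imwrite("pics/g7.png",cv2.resize(np.ascontiguousarray(p[v-50:v+50,u-60:u+60,::-1]),None,fx=4,fy=4)); st()
```

```text
28.27 [395.2 238.7 129.2] F [-0.   0.1 -4. ] open mm 25.1 q [ 0.29  0.05  1.98 -0.    1.12  2.07]
to 434.7 -90.5 130 shift [ 1.000e-01  3.148e+02 -1.060e+02] turn [-57.    0.1  -0. ] curyaw -102.0
28.38 [394.7 238.5 128.4] F [-0.7  0.1 -3.1] open mm 24.8 q [0.29 0.05 1.98 0.   1.12 2.07]
```

View pics/g7.png

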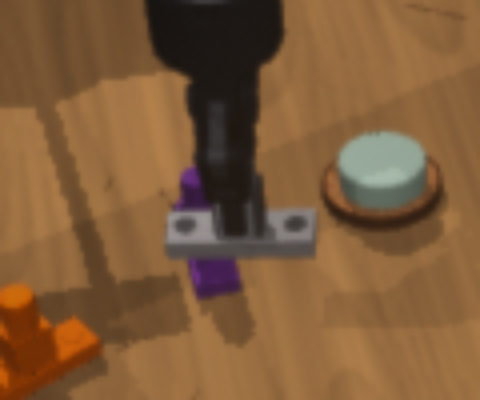

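Spherometer held level by its housing, look-alikes clear. Carrying it over the lap at 112 mm clearance height.

Emit:
step_arm:
  motion:
    - [0,30,-10.1,-5,0,0,255]
    - [0,75,-25.3,-13,0,0,255]
    - [0,125,-42.1,-22,0,0,255]
    - [0,175,-58.9,-31,0,0,255]
    - [0,225,-75.8,-40,0,0,255]
    - [0,265,-89.2,-48,0,0,255]
    - [0,295,-99.3,-54,0,0,255]
    - [0,314.8,-106,-57,0,0,255]
    - [30,314.8,-106,-57,0,0,255]
    - [60,314.8,-106,-57,0,0,255]

```text
time_s: 29.62
eef_pos: [0.4336, -0.0912, 0.0683]
eef_rot: [-0.27, -0.653, -0.271, 0.654]
wrist_force: [0.6, 0.5, -2.6]
opening: 0.291
```

Emit:
step_arm:
  motion:
    - [15,0,0,0,0,0,255]
    - [25,0,0,0,0,0,255]
    - [30,0,0,0,0,0,255]
    - [30,0,0,0,0,0,255]
    - [30,0,0,0,0,0,255]
    - [30,0,0,0,0,0,255]

```text
time_s: 30.38
eef_pos: [0.4348, -0.0912, 0.0406]
eef_rot: [0.271, 0.654, 0.27, -0.653]
wrist_force: [-0.5, -0.3, -3.5]
opening: 0.291
```

Run:
```python
from h import *
st()
q,e=ctrl.camera("top"); p,d=ctrl.camera("side"); np.savez("pics/s8.npz",p=p,d=d,q=q,e=e)
o=[]
for n,im in(("side",p),("top",q)):
    u,v=np.round(pix(n,[.435,-.09,.03])[0]).astype(int); 
    o.append(cv2.resize(np.ascontiguousarray(im[v-50:v+50,u-50:u+50,::-1]),None,fx=4,fy=4))
cv2.imwrite("pics/g8.png",np.hstack(o)); st(); go(434.7,-90.5,40,-45)
```

```text
30.38 [434.8 -91.2  40.6] F [-0.5 -0.3 -3.5] open mm 24.7 q [-0.48  0.18  2.06  0.    0.9   0.31]
30.48 [434.6 -91.1  40.4] F [ 0.7  0.4 -4.1] open mm 25.2 q [-0.48  0.18  2.06  0.    0.9   0.31]
to 434.7 -90.5 40 shift [ 0.4 -0.4 -0.5] turn [ 0. -0. -0.] curyaw -45.0
```

View pics/g8.png

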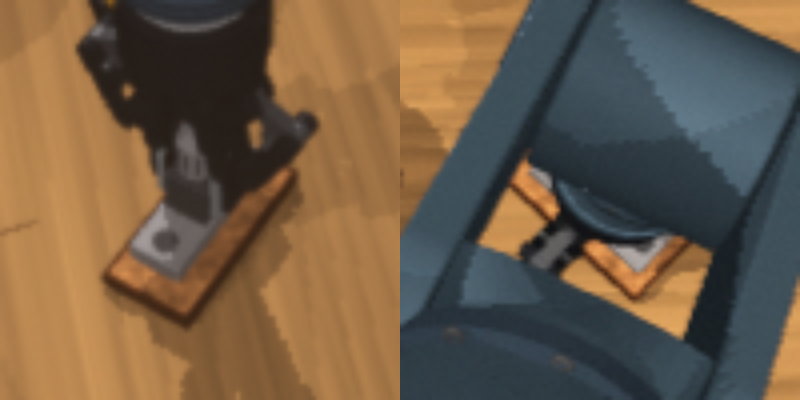

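Aligned with the long rest. Lowering.

Emit:
step_arm:
  motion:
    - [4,0,0,0,0,0,255]
    - [7,0,0,0,0,0,255]
    - [9.5,0,0,0,0,0,255]
    - [11,0,0,0,0,0,255]
    - [11.8,0,0,0,0,0,255]
    - [12.3,0,0,0,0,0,255]
    - [12.3,0,0,0,0,0,255]
    - [12.3,0,0,0,0,0,255]

```text
time_s: 31.48
eef_pos: [0.4341, -0.091, 0.0289]
eef_rot: [-0.271, -0.653, -0.271, 0.654]
wrist_force: [-9.1, 2.5, 16.9]
opening: 0.295
```

Emit:
step_arm:
  motion:
    - [-0.5,0,0,0,0,0,200]
    - [-0.5,0,0,0,0,0,150]
    - [-0.5,0,0,0,0,0,120]
    - [-0.5,0,0,0,0,0,100]
    - [-0.5,0,0,0,0,0,80]
    - [-10,0,0,0,0,0,80]
    - [-40,0,0,0,0,0,80]
    - [-90,0,0,0,0,0,80]
    - [-140,0,0,0,0,0,80]
    - [-140,0,0,0,0,0,80]

```text
time_s: 32.72
eef_pos: [0.4372, -0.0924, 0.1726]
eef_rot: [0.273, 0.655, 0.268, -0.651]
wrist_force: [0.5, -0.2, -0.3]
opening: 0.685
```

Emit:
step_arm:
  motion:
    - [0,20,40,0,0,0,80]
    - [0,40,90,0,0,0,80]
    - [0,65,145,0,0,0,80]
    - [0,90,200,0,0,0,80]
    - [0,115,255,0,0,0,80]
    - [0,140,310,0,0,0,80]
    - [0,159,350,0,0,0,80]
    - [0,159,350,0,0,0,80]
    - [0,159,350,0,0,0,80]
    - [0,159,350,0,0,0,80]

```text
time_s: 33.98
eef_pos: [0.2998, -0.4495, 0.1672]
eef_rot: [0.271, 0.653, 0.272, -0.653]
wrist_force: [0.4, -0.5, 0.6]
opening: 0.689
```

Run:
```python
from h import *
st()
q,e=ctrl.camera("top"); p,d=ctrl.camera("side")
for n,dd in(("top",e),("side",d)):
    W=world(n,dd)*1000
    for c,R_,bands in(((434.7,-90.5),70,((6,17),(20,28),(74,86))),((511,398),50,((6,17),(27,38))),((637,-81),40,((6,17),(27,38))),((631,90),60,((6,17),(18.5,27)))):
        m=(abs(W[...,0]-c[0])<R_)&(abs(W[...,1]-c[1])<R_)
        for a,b in bands:
            w=W[m&(W[...,2]>a)&(W[...,2]<b)]
            if len(w)>9: print(n,c,a,len(w),*[np.round(t,1) for t in cv2.minAreaRect(w[:,:2].astype(np.float32))],"z",w[:,2].mean().round(1))
cv2.imwrite("pics/f.png",np.hstack([cv2.resize(q[90:310,130:510,::-1],None,fx=1.05,fy=1.05),cv2.resize(p[90:,220:600,::-1],None,fx=1.05,fy=1.05)[:231]]))
```

```text
33.98 [ 299.8 -449.5  167.2] F [ 0.4 -0.5  0.6] open mm 58.6 q [-1.2   0.17  1.75  0.    1.22 -0.42]
top (434.7, -90.5) 6 534 [434.6 -89.7] [116.1  56.5] 44.8 z 10.4
top (434.7, -90.5) 20 335 [432.7 -90.7] [90.6 32.1] 44.4 z 23.9
top (434.7, -90.5) 74 82 [432.7 -90.6] [20.9 21.3] 88.8 z 79.8
top (511, 398) 6 360 [510.9 398.1] [86.5 86.1] 44.0 z 10.8
top (511, 398) 27 504 [511.7 395.9] [61.9 63.6] 2.8 z 32.1
top (637, -81) 6 250 [636.8 -80.3] [59.2 59.7] 88.9 z 10.1
top (637, -81) 27 170 [635.5 -80.4] [35.3 34.9] 89.7 z 31.7
top (631, 90) 6 420 [629.6  93. ] [74.5 80.2] 29.3 z 10.2
top (631, 90) 18.5 225 [631.4  90.6] [50.3 50. ] 29.3 z 21.9
side (434.7, -90.5) 6 349 [438.7 -87.7] [106.2  56.1] 44.5 z 10.9
side (434.7, -90.5) 20 244 [434.4 -90.1] [87.9 33.6] 45.2 z 24.7
side (434.7, -90.5) 74 95 [432.2 -92.5] [22.1 23.5] 20.8 z 80.1
side (511, 398) 6 209 [508.8 387.3] [71.1 87. ] 76.9 z 10.7
side (511, 398) 27 273 [510.8 394.1] [62.  63.6] 31.9 z 32.1
side (637, -81) 6 262 [637.5 -83.8] [58.8 61.2] 82.3 z 10.9
side (637, -81) 27 195 [636.4 -83.6] [35.9 37.3] 78.8 z 32.4
side (631, 90) 6 341 [634.8  82.1] [76.9 93.9] 29.3 z 10.7
side (631, 90) 18.5 191 [632.8  89.5] [53.2 52.3] 27.1 z 22.3
```

View pics/f.png

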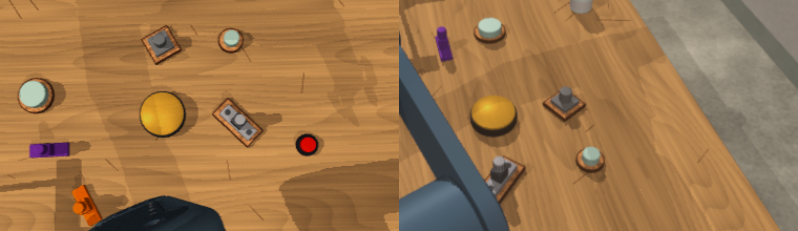

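```bash
python3 -c "
from bench import ctrl
print(ctrl.hand_in())"
```

```text
the job is handed in; nothing more can be done
None
```

I set all four pieces on their rests in the order you listed and handed the job in at about 34 s. The arm was clear of everything. The lap and start button were never approached closely, and the purple and orange look-alikes were not touched.

The last checks, mainly from the top camera, show all pieces upright, with measured heights matching pieces standing on the 10 mm rests:

| Piece | Offset from rest centre | Alignment with rest |
|---|---|---|
| Large blank | about 2 mm (about 12 mm of rim left around it) | not needed |
| Small blank | about 1 mm | not needed |
| Chuck | under 1 mm | 29.3° against the rest's 29.2° |
| Spherometer | about 2 mm | 44.4° against the rest's 45° |

- **Disagreements:** the side camera differed from the top by 1–3 mm on some points. That would put the large blank up to 3 mm off centre. I left the offsets of about 2 mm alone, since each piece is well inside its rest.
- **Unusable readings:** with pieces or the arm in the way, some side-view readings of the rests were useless, so I compared those pieces with the earlier clear readings.
- **Contact force:** the spherometer set-down read about 17 N upward at the wrist before release. The other three read 3 to 8 N.

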